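# Lay out a roller-end kit between shaft stub and bearing housing

## Task

Lay out the roller-end kit on the green board ready for fitting: the retainer plate flat on the middle cross, the rubber sleeve standing on the cross between the plate and the upright shaft stub, and the larger blue seal cap on the cross between the plate and the bearing housing. Stand the brass bushing on the middle of the retainer plate and lay the smaller seal cap centred on top of the sleeve, stepped side up like the larger one. Leave the worn bearing and the bolt where they are.

Things in the scene. Friction and masses are not known exactly. Their poses are not given: they have to be found in the camera images.
- board: Thin green-painted steel layout board, 110 mm (its x) by 540 mm (its y) by 4 mm thick, fixed flat on the bench, differently placed and turned a little each time. Origin: centre of its underside; its top is 4 mm above. Three white painted crosses (flat, 40 mm) lie on its long centre line at x = 0 and y = -105, 0 and +105 mm in its frame; the shaft stub and the bearing housing stand on the same line at y = +210 and -210 mm, either one at either end.
- stub: Shaft stub, fixed on one end of the board: a dark 70 mm square flange 10 mm thick with an upright stepped steel shaft (38 then 29 mm across), 75 mm high in all. Origin: centre of its underside, on the board's top.
- housing: Bearing housing (pillow block), fixed on the other end of the board: grey foot 100 by 34 by 12 mm (long side across the board) with a round body of 62 mm diameter, bore level along the board, 65 mm high in all. Origin: centre of its underside, on the board's top.
- plate: Loose steel retainer plate, 50 mm (its x) by 90 mm (its y) by 10 mm thick, with a 22 mm bore in the middle and four small corner holes; lies flat on the bench at the start, yaw within 0.5 rad of the world's. About 0.28 kg. Origin: centre of its underside, z up.
- sleeve: Loose black rubber roller sleeve, a thick tube standing on end: 58 mm outside, 30 mm bore, 55 mm high. About 0.16 kg. Origin: centre of its underside, z up along its axis.
- large_cap: The larger blue seal cap: a round disc of 64 mm diameter, its rim 12 mm high, with a narrower raised step in the middle, 17 mm high in all; lies step up. About 0.06 kg. Origin: centre of its flat underside, z up.
- bushing: Loose brass bushing, a tube standing on end: 42 mm outside, 27 mm bore, 38 mm high. About 0.25 kg. Origin: centre of its underside, z up along its axis.
- small_cap: The smaller blue seal cap: same shape as the larger, 46 mm diameter, rim 12 mm high, 17 mm high in all; lies step up. About 0.04 kg. Origin: centre of its flat underside, z up.
- worn_bearing: Bystander: worn steel ball bearing lying flat, 76 mm diameter, 20 mm high, loose among the kit. Not to be moved. Origin: centre of its underside.
- bolt: Bystander: loose hexagon bolt standing on its head (36 mm across, 15 mm high) with a 22 mm shank upward, 60 mm high in all. Not to be moved. Origin: centre of the head's underside.
Not all that is in view belongs to the job. What is shaped like the large_cap but purple or turquoise is not meant. Of the things shaped like the bushing, the brass one is meant.

How it is judged:
At the end, for the whole second after the job is handed in: Plate, sleeve (stub side) and larger cap (housing side) rest on the board within 12 mm of their crosses along and across it; bushing on the plate, smaller cap on the sleeve, each within 10 mm of centre; all upright within 0.1 rad, step up, released and at rest (x of plate in the frame of board between -0.012 and 0.012 m and y of plate in the frame of board between -0.012 and 0.012 m and z of plate in the frame of board between 0 and 0.008 m and x of sleeve in the frame of board between -0.012 and 0.012 m and horizontal distance between sleeve and stub between 0.093 and 0.117 m and z of sleeve in the frame of board between 0 and 0.008 m and horizontal distance between each of sleeve, large_cap and plate below 0.135 m and x of large_cap in the frame of board between -0.012 and 0.012 m and horizontal distance between large_cap and housing between 0.093 and 0.117 m and z of large_cap in the frame of board between 0 and 0.008 m and horizontal distance between bushing and plate below 0.01 m and z of bushing in the frame of plate between 0.006 and 0.014 m and horizontal distance between small_cap and sleeve below 0.01 m and z of small_cap in the frame of sleeve between 0.051 and 0.059 m and angle between each of plate, sleeve, large_cap, bushing, small_cap's own z axis and vertical below 0.1 rad and linear speed of each of plate, sleeve, large_cap, bushing, small_cap below 0.01 m/s and angular speed of each of plate, sleeve, large_cap, bushing, small_cap below 0.1 rad/s); the robot touches nothing.
It fails at once if the worn bearing is moved more than 20 mm (distance of worn_bearing from where it was at the start of the episode above 0.02 m).
It fails at once if the bolt is moved more than 20 mm or tipped (distance of bolt from where it was at the start of the episode above 0.02 m or angle between bolt's own z axis and vertical above 0.3 rad).
It also fails if it takes over 128 s, if anything falls off the work surface, if the arm or the gripper's body presses on something with over 40 N, if the wrist force passes 120 N, or if a joint passes its speed limit or range.

## Robot

A 6-joint arm with a two-finger parallel gripper is mounted at the origin on the work surface. World frame = base frame: x ahead of the robot, y to its left, z up, the work surface at z = 0. Lengths are in m, angles in rad, forces in N, time in s.
With the tool pointing down it reaches from about 0.3 to 0.85 m from the base axis. Payload 4.2 kg.
Tool frame: the origin (TCP) lies midway between the tips of the shut fingers; the grasp point (between the pads) lies 19 mm behind it; z points along the fingers, y is the direction in which the jaws open and shut (so a half turn about z gives the same grasp; the last joint's range is limited). The gripper opens to 91 mm and grips with 3 to 60 N. Pads are 32 mm wide; open, the fingers measure 118 mm over their backs; the gripper's body (76 mm by 178 mm) begins 60 mm behind the grasp point.
Start: joints at [-1.344, 0.32, 1.565, -0, 1.257, -0.02], TCP at [0.14, -0.558, 0.214] pointing down, gripper open.
Joint ranges: [-3.11, 3.11], [-0.84, 2.01], [0.21, 2.61], [-1.34, 4.49], [0.05, 2.63], [-2.56, 2.56]. Speed limits (rad/s): [2.57, 2.57, 3.14, 3.14, 3.14, 3.14].

## Interface

Orientations are given as a 3x3 rotation matrix whose columns are the frame's x, y, z axes.
In Python, from rig import manip gives the robot as it stands.
- The arm moves only by the tool drive_tool, never from a script. Its argument "moves" is a list of rows, each a list of 3 entries, a list of its own where there are three numbers: the shift along the tool's x, y, z in mm, then the turn about the tool's z in degrees, then the opening, from -1 (shut) to 1 (fully open), so that 0 is half open. In form: [[[tx, ty, tz], spin, gripper], ...]. A call has 1 to 8 rows; each row shifts and turns the commanded pose from where the row before left it, along the tool's axes as they then stand; what a row does not reach is not made up. A row lasts 1/10 s, in which the tool goes at most 50 mm and 8.59 degrees, less where a joint would pass 70% of its speed; a pose out of reach is approached as far as the arm can. A call with a gripper value outside its range is refused whole. The fingers move at their own pace and stop on an object; "grip_force" is the grip in N (left out, the last holds). Time passes only in rows, so rows that do not move let the fingers close. It gives the time, the measured TCP pose, the force and the opening at its end, in the units of the state.
- manip.state(): the state, without advancing time (a new reading comes with each control period).
- manip.read_camera(name): name is "side" or "top" or "wrist"; returns (picture, depth): 400x640x3 uint8, red, green, blue; 400x640 float32, m along the optical axis (not along the pixel's ray), 0 where there is no reading.
- manip.camera_info(name): a dict with "intrinsics" (3x3 intrinsics, pixels), "cam_to_world" (4x4, takes a point from camera to world coordinates). Camera axes: x right, y down, z forward; pixel columns grow to the right and rows downward; lengths in m; the calibration is good to about 2 mm. A picture is of the moment at which its call begins: read the wrist's pose just before it. camera_info takes no time and is no camera call; for the wrist camera it gives the pose at the moment of the call.
- manip.close_job(): hands the job in, once; it reports no verdict.
The state is a dict: "t": time; "qpos": joint angles; "joint_vel": joint speeds; "effort": joint torques, N m; "eef_pos": TCP position; "eef_rot": TCP orientation; "force": force on the tool from outside, world axes, zero at the start; "moment": the same for the moment, N m; "finger_gap": finger opening in m.
Only numpy, scipy, OpenCV 4.12 (cv2) and the standard library are available. Lean on these libraries where they do the work, as an engineer would, in place of code of your own. Each camera call takes 0.05 s, during which the arm holds its last target. There are 200 camera calls.

## Working session

There is one attempt and no reset: what is moved stays moved. The work goes in short steps, Python scripts to look and compute and a tool call to move; the robot and the scene stay as the last step left them, time stands still between calls to the robot, and variables do not carry over. Pictures are saved under pics/ and viewed, about 12 in all and at most 16, crops included, and the job is handed in when it is done.

Besides the shell and the picture viewer there is one more tool, called in YAML: its name, and indented under it one key for each argument. drive_tool: Moves the arm, as the interface text tells. Its arguments: {"type":"object","properties":{"moves":{"type":"array","items":{"type":"array"}},"grip_force":{"type":"number"}},"required":["moves"]}

```bash
mkdir -p pics
cat > h.py <<'E'
from rig import manip
import numpy as np, cv2
def grab(n):
    ci=manip.camera_info(n); im,d=manip.read_camera(n)
    return im,d,np.array(ci["intrinsics"]),np.array(ci["cam_to_world"])
def cloud(d,K,T):
    v,u=np.indices(d.shape); 
    p=np.stack([(u-K[0,2])*d/K[0,0],(v-K[1,2])*d/K[1,1],d],-1)
    return p@T[:3,:3].T+T[:3,3]
def save(n,im): cv2.imwrite("pics/"+n,im[...,::-1])
E
python3 - <<'E'
from h import *
s=manip.state();print(s["eef_pos"],s["eef_rot"],s["t"])
for n in("top","side"):
    im,d,K,T=grab(n); save(n+"0.png",im); np.savez("pics/"+n+"0.npz",im=im,d=d,K=K,T=T); print(n,K[0,0],T)
E
```

```text
[ 0.1403647  -0.55710798  0.21313046] [[ 9.69700029e-01  2.44298378e-01 -3.94597722e-04]
 [ 2.44298696e-01 -9.69698584e-01  1.67443049e-03]
 [ 2.64198009e-05 -1.72009500e-03 -9.99998520e-01]] 0.0
top 437.60635110589317 [[ 0.06393624 -0.97597423  0.20829416  0.21336971]
 [-0.99795041 -0.06308664  0.01072644  0.04768292]
 [ 0.00267185 -0.20855305 -0.97800741  1.45646511]
 [ 0.          0.          0.          1.        ]]
side 375.18265815938287 [[-0.99344775 -0.0846177   0.07682068  0.41112432]
 [-0.11423682  0.71525612 -0.68946256  0.76456637]
 [ 0.00339428 -0.69372078 -0.72023604  0.79510878]
 [ 0.          0.          0.          1.        ]]
```

View pics/top0.png

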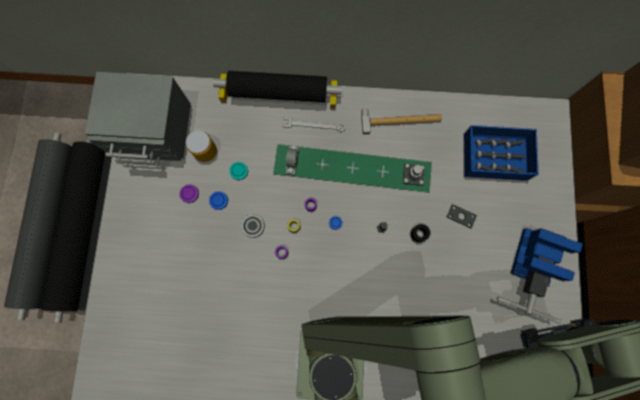

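View pics/side0.png

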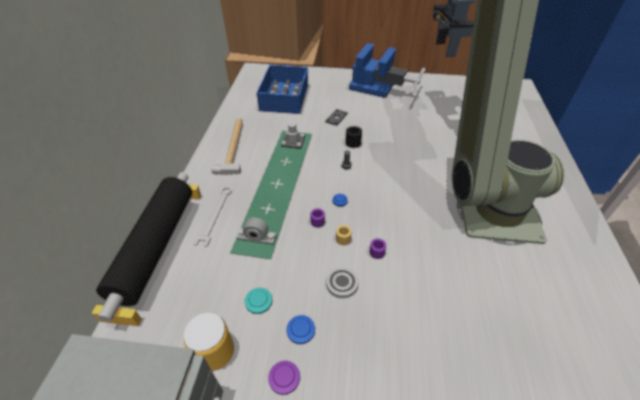

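The top view shows the housing at (291,158), stub (415,173), crosses (322,164), (353,168) and (383,171). The plate is at (461,216), sleeve (420,233), bolt (382,227), small blue cap (336,223) and worn bearing (254,227).
- **Bushing-shaped:** (294,226) is brass and is the one meant. (311,205) and (282,252) are purple.
- **Cap-shaped:** (218,200) is large and blue and is the one meant. (189,194) is purple and (239,171) turquoise.

I'll confirm these in a crop and measure.

Run:
```python
from h import *
z=np.load("pics/top0.npz"); im,d,K,T=[z[k] for k in("im","d","K","T")]
P=cloud(d,K,T); np.set_printoptions(precision=4,suppress=True)
save("c1.png",cv2.resize(im[140:270,175:485],None,fx=2.5,fy=2.5,interpolation=cv2.INTER_CUBIC))
def blob(name,u,v,h0,h1,r=0.06):
    c=P[v,u]; m=(abs(P[...,0]-c[0])<r)&(abs(P[...,1]-c[1])<r)&(P[...,2]>h0)&(P[...,2]<h1)
    q=P[m]; lo,hi=np.percentile(q[:,:2],[2,98],0)
    (cx,cy),rad=cv2.minEnclosingCircle(q[:,:2].astype(np.float32))
    print(name,len(q),"mid",(lo+hi)/2,"ext",hi-lo,"circ",cx,cy,rad,"z",q[:,2].max(), im[v,u])
blob("plate",461,216,.006,.02); blob("sleeve",420,233,.045,.07); blob("lcap",218,200,.007,.03)
blob("brass",294,226,.03,.05,.04); blob("scap",336,223,.007,.03,.04); blob("worn",254,227,.012,.03); blob("bolt",382,227,.05,.07,.04)
blob("purpA",311,205,.03,.05,.03);blob("purpB",282,252,.03,.05,.04)
for u,v in((322,164),(353,168),(383,171)): print(P[v,u])
# white crosses: bright pixels on board
R=im.astype(int); g=(R[...,1]-R[...,0]>30)&(abs(P[...,2]-.004)<.01)&(R[...,1]>R[...,2]+10)
q=P[g&(np.indices(d.shape)[1]>270)&(np.indices(d.shape)[1]<440)][:,:2].astype(np.float32)
print("board",cv2.minAreaRect(q))
m=(P[...,2]>.006)&(P[...,2]<.02)&(np.hypot(P[...,0]-P[216,461,0],P[...,1]-P[216,461,1])<.07)
print("plate rect",cv2.minAreaRect(P[m][:,:2].astype(np.float32)))
```

```text
plate 352 mid [ 0.4983 -0.4117] ext [0.0731 0.0913] circ 0.49886417388916016 -0.41623643040657043 0.07222075760364532 z 0.01796636763936732 [139 140 131]
sleeve 191 mid [ 0.4292 -0.2674] ext [0.0523 0.0524] circ 0.4297349154949188 -0.2670012414455414 0.02961595728993416 z 0.06578285629020053 [135 136 127]
lcap 291 mid [0.4988 0.4083] ext [0.067  0.0598] circ 0.4972630739212036 0.3978092074394226 0.059804171323776245 z 0.024343903941818734 [ 30  78 153]
brass 80 mid [0.429  0.1483] ext [0.0378 0.0392] circ 0.4290597438812256 0.14845053851604462 0.021143846213817596 z 0.044358131043609195 [138 140 133]
scap 146 mid [0.4514 0.0104] ext [0.043  0.0407] circ 0.4482347071170807 0.012769609689712524 0.041371483355760574 z 0.025934439628616968 [ 34  83 158]
worn 396 mid [0.4213 0.2843] ext [0.0678 0.0682] circ 0.4218357503414154 0.2849474847316742 0.03831601142883301 z 0.027490002475192066 [63 67 64]
bolt 38 mid [ 0.4435 -0.1466] ext [0.0199 0.0197] circ 0.44408950209617615 -0.14611133933067322 0.011107847094535828 z 0.06587264321291886 [51 54 50]
purpA 79 mid [0.5038 0.0975] ext [0.0378 0.0396] circ 0.5049864649772644 0.09721992164850235 0.021185841411352158 z 0.046613041647838305 [135 135 125]
purpB 78 mid [0.3401 0.1806] ext [0.0375 0.0382] circ 0.3399409353733063 0.18179334700107574 0.021123500540852547 z 0.04620268667427174 [140 141 131]
[0.6518 0.0669 0.0049]
[ 0.6458 -0.0409  0.0003]
[ 0.6431 -0.1455 -0.0045]
board ((0.6456550359725952, -0.037821799516677856), (0.5365642309188843, 0.10868240892887115), 86.75580596923828)
plate rect ((0.5002081990242004, -0.40680208802223206), (0.12695001065731049, 0.11592318117618561), 49.638206481933594)
```

View pics/c1.png

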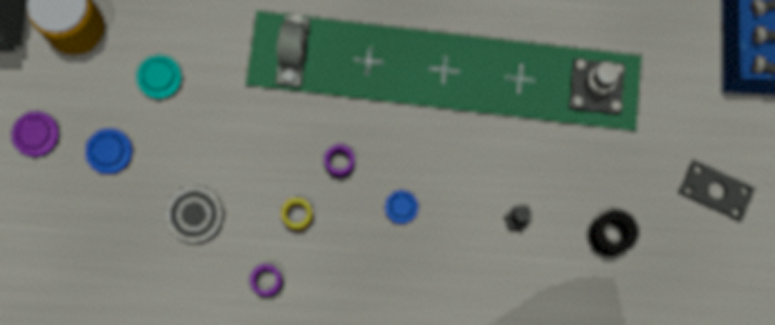

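The crop confirms the brass bushing at crop (297,214), between two purple ones, and the large blue cap at (109,151), beside the purple and turquoise ones. The plate's yaw is about -21°. Next I'll write a planner that turns a target into tool rows.

```bash
cat >> h.py <<'E'
def plan(x,y,z,az,n=None):
    """rows to bring TCP to x,y,z with tool-y azimuth az (deg), mod 180"""
    s=manip.state(); p=np.array(s["eef_pos"]); R=np.array(s["eef_rot"])
    a=np.degrees(np.arctan2(R[1,1],R[0,1])); sp=-((az-a+90)%180-90)
    d=np.array([x,y,z])-p
    n=n or int(max(np.ceil(np.linalg.norm(d)/.048),np.ceil(abs(sp)/8.5),1))
    print("at",p.round(4),"az",round(a,1),"gap",s["finger_gap"],"F",np.round(s["force"],1),"t",s["t"],"n",n,"spin",round(sp/n,2))
    for i in range(n):
        b=np.radians(a-sp*i/n); X=np.array([-np.sin(b),np.cos(b),0]);Y=np.array([np.cos(b),np.sin(b),0])
        w=d/n*1000; print([round(float(X@w),1),round(float(Y@w),1),round(float(-w[2]),1)],round(sp/n,2))
E
python3 -c "
from h import *
plan(.44,-.43,.25,-21)"
```

```text
at [ 0.1404 -0.5572  0.2132] az -75.9 gap 0.09079726663572835 F [-0.3 -0.7 -0.4] t 0.1 n 7 spin -7.84
[45.9, -7.2, -5.3] -7.84
[46.5, -0.8, -5.3] -7.84
[46.2, 5.5, -5.3] -7.84
[45.0, 11.8, -5.3] -7.84
[43.0, 17.8, -5.3] -7.84
[40.1, 23.5, -5.3] -7.84
[36.6, 28.7, -5.3] -7.84
```

drive_tool:
  moves:
    - [[45.9,-7.2,-5.3],-7.84,1]
    - [[46.5,-0.8,-5.3],-7.84,1]
    - [[46.2,5.5,-5.3],-7.84,1]
    - [[45,11.8,-5.3],-7.84,1]
    - [[43,17.8,-5.3],-7.84,1]
    - [[40.1,23.5,-5.3],-7.84,1]
    - [[36.6,28.7,-5.3],-7.84,1]
    - [[0,0,0],0,1]
  grip_force: 30

```text
t: 0.9
eef_pos: [0.445, -0.4278, 0.2509]
eef_rot: [[0.351, 0.936, 0.003], [0.936, -0.351, 0.001], [0.002, 0.002, -1.0]]
force: [-0.6, -0.4, 0.3]
finger_gap: 0.0915
```

```bash
cat > look.py <<'E'
import sys
from h import *
n=sys.argv[1]; im,d,K,T=grab("wrist"); save(n+".png",im); np.savez("pics/"+n+".npz",im=im,d=d,K=K,T=T)
print(T.round(3)[:3],K[0,0],(d>0).mean()); s=manip.state(); print(s["eef_pos"],s["t"])
E
python3 look.py w1
```

```text
[[ 0.936 -0.336 -0.101  0.474]
 [-0.351 -0.895 -0.273 -0.349]
 [ 0.002  0.291 -0.957  0.422]] 276.82812526765196 0.9962734375
[ 0.4422518  -0.42893572  0.25048255] 0.95
```

View pics/w1.png

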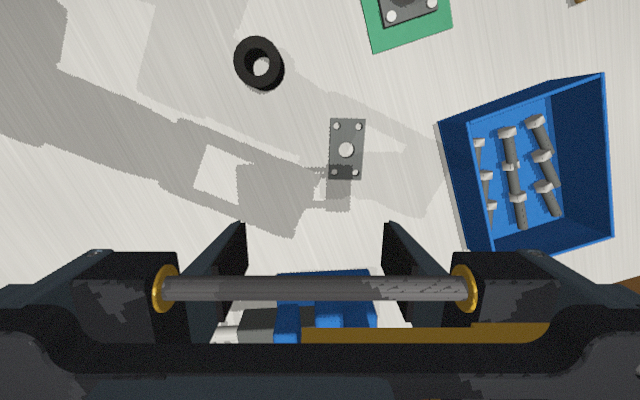

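The wrist view shows the plate with its bore at (346,150) and corners (332,118), (366,119), (361,181) and (327,180), and the sleeve at (259,64).

```bash
cat >> h.py <<'E'
def ray(u,v,h,K,T):
    r=T[:3,:3]@np.array([(u-K[0,2])/K[0,0],(v-K[1,2])/K[1,1],1]); return T[:3,3]+r*(h-T[2,3])/r[2]
def load(n):
    z=np.load("pics/%s.npz"%n); return [z[k] for k in("im","d","K","T")]
E
python3 - <<'E'
from h import *
im,d,K,T=load("w1")
c=[ray(u,v,.01,K,T) for u,v in((332,118),(366,119),(361,181),(327,180))]
c=np.array(c); print(c.round(4),c.mean(0),ray(346,150,.01,K,T), [np.linalg.norm(c[i]-c[i-1]) for i in range(4)])
e=(c[0]+c[1]-c[2]-c[3])[:2]; az=np.degrees(np.arctan2(e[1],e[0])); print("long az",az)
m=c.mean(0); plan(m[0],m[1],.06,az-90)
E
```

```text
[[ 0.4972 -0.3609  0.01  ]
 [ 0.5422 -0.3793  0.01  ]
 [ 0.5079 -0.4631  0.01  ]
 [ 0.4599 -0.4435  0.01  ]] [ 0.50179623 -0.41170395  0.01      ] [ 0.5014375  -0.41078643  0.01      ] [np.float64(0.09057227247261977), np.float64(0.048569906279757775), np.float64(0.09062623217404123), np.float64(0.051811370247710084)]
long az 66.72199352213929
at [ 0.4423 -0.4289  0.2505] az -20.8 gap 0.09124328448634142 F [ 0.1 -0.9  0.3] t 0.95 n 5 spin 0.5
[7.4, 9.9, 38.1] 0.5
[7.5, 9.8, 38.1] 0.5
[7.6, 9.8, 38.1] 0.5
[7.7, 9.7, 38.1] 0.5
[7.8, 9.6, 38.1] 0.5
```

drive_tool:
  moves:
    - [[7.4,9.9,38],0.5,1]
    - [[7.5,9.8,38],0.5,1]
    - [[7.6,9.8,38],0.5,1]
    - [[7.7,9.7,38],0.5,1]
    - [[7.8,9.6,38],0.5,1]
    - [[0,0,0],0,1]
    - [[0,0,0],0,1]

```text
t: 1.65
eef_pos: [0.4984, -0.4139, 0.0611]
eef_rot: [[0.399, 0.917, -0.002], [0.917, -0.399, 0.001], [-0.0, -0.002, -1.0]]
force: [0.2, 0.3, 0.6]
finger_gap: 0.0911
```

```bash
python3 -c "
from h import *
plan(.5018,-.4115,.004,-23.3)"
```

```text
at [ 0.4984 -0.4139  0.0611] az -23.5 gap 0.09109878504525362 F [0.2 0.3 0.6] t 1.65 n 2 spin -0.11
[1.8, 1.1, 28.5] -0.11
[1.8, 1.1, 28.5] -0.11
```

drive_tool:
  moves:
    - [[1.8,1.1,28.5],0,1]
    - [[1.8,1.1,28],0,1]
    - [[0,0,0],0,1]
    - [[0,0,0],0,-1]
    - [[0,0,0],0,-1]
    - [[0,0,0],0,-1]
    - [[0,0,0],0,-1]
    - [[0,0,0],0,-1]

```text
t: 2.45
eef_pos: [0.5033, -0.4112, 0.0053]
eef_rot: [[0.398, 0.917, 0.001], [0.917, -0.398, -0.001], [-0.0, 0.001, -1.0]]
force: [-0.1, -0.6, -0.1]
finger_gap: 0.0541
```

drive_tool:
  moves:
    - [[0,0,0],0,-1]
    - [[0,0,0],0,-1]
    - [[0,0,-20],0,-1]
    - [[0,0,-40],0,-1]
    - [[0,0,-45],0,-1]
    - [[0,0,-45],0,-1]
    - [[0,0,0],0,-1]

```text
t: 3.15
eef_pos: [0.5062, -0.4135, 0.1616]
eef_rot: [[0.398, 0.917, 0.011], [0.917, -0.398, -0.009], [-0.004, 0.013, -1.0]]
force: [0.1, 0.1, -1.7]
finger_gap: 0.0497
```

```bash
python3 -c "
from h import *
plan(.60,-.06,.16,-3.3)"
```

```text
at [ 0.5062 -0.4135  0.1616] az -23.5 gap 0.04971924844080748 F [ 0.1  0.1 -1.7] t 3.15 n 8 spin -2.52
[45.2, -6.9, 0.2] -2.52
[45.5, -4.9, 0.2] -2.52
[45.6, -2.9, 0.2] -2.52
[45.7, -0.8, 0.2] -2.52
[45.7, 1.2, 0.2] -2.52
[45.6, 3.2, 0.2] -2.52
[45.4, 5.2, 0.2] -2.52
[45.1, 7.2, 0.2] -2.52
```

drive_tool:
  moves:
    - [[34,5,-8],-3.3,-1]
    - [[34,7,-8],-3.3,-1]
    - [[34,9,-8],-3.3,-1]
    - [[34,11,-8],-3.3,-1]
    - [[34,13,-8],-3.3,-1]
    - [[34,15,-8],-3.3,-1]
    - [[20,18,0],0,-1]
    - [[0,0,0],0,-1]

```text
t: 3.95
eef_pos: [0.6356, -0.2067, 0.2007]
eef_rot: [[0.06, 0.998, -0.001], [0.998, -0.06, 0.002], [0.002, -0.001, -1.0]]
force: [0.3, -0.0, -2.5]
finger_gap: 0.0496
```

```bash
python3 look.py w2
```

```text
[[ 0.998 -0.058 -0.018  0.641]
 [-0.06  -0.955 -0.291 -0.123]
 [-0.001  0.291 -0.957  0.371]] 276.82812526765196 0.996015625
[ 0.6341232  -0.2083028   0.20053685] 4.0
```

View pics/w2.png

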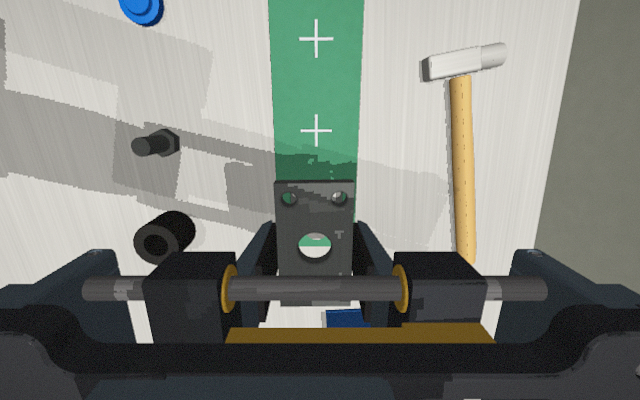

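Plate is held, with its bore at (315,245). The crosses in view are at (316,130) and (316,38).

Run:
```python
from h import *
im,d,K,T=load("w2"); P=cloud(d,K,T)
a=ray(316,130,.004,K,T);b=ray(316,38,.004,K,T); print(a,b,np.linalg.norm(a-b), P[133,330],P[225,315-20:315+25:10])
print("bore@", P[200:290:8,285])
e=b-a; print("az",np.degrees(np.arctan2(e[1],e[0])))
e=[ray(275,181,.19,K,T),ray(354,180,.19,K,T)]; print(e)
```

```text
[ 0.64166799 -0.14032528  0.004     ] [ 0.6478207  -0.03538366  0.004     ] 0.1051218348146217 [ 0.65958249 -0.14526816  0.00240073] [[ 0.62414938 -0.18941044  0.20492936]
 [ 0.63060523 -0.18976878  0.20500298]
 [ 0.63705123 -0.19019426  0.2049098 ]
 [ 0.64349266 -0.19033618  0.20551418]
 [ 0.64989588 -0.19054236  0.2059547 ]]
bore@ [[ 0.59329225 -0.23165925  0.00450228]
 [ 0.61882578 -0.17729879  0.20548047]
 [ 0.61830247 -0.1827471   0.2052338 ]
 [ 0.6177822  -0.1882704   0.20508385]
 [ 0.61741535 -0.19340958  0.20609014]
 [ 0.6167699  -0.19946201  0.20518955]
 [ 0.61632231 -0.20496585  0.20573246]
 [ 0.61576231 -0.21091279  0.20557275]
 [ 0.61536326 -0.21634875  0.20652949]
 [ 0.61457047 -0.223323    0.20501253]
 [ 0.62828773 -0.17261247  0.29376784]
 [ 0.62843691 -0.1738399   0.29632249]]
az 86.64459902827055
[array([ 0.61181921, -0.16294903,  0.19      ]), array([ 0.66473177, -0.16545116,  0.19      ])]
```

```bash
python3 -c "
from h import *
im,d,K,T=load('w2'); print(ray(315,245,.2055,K,T))
plan(.6463,-.038,.03,-3.36)"
```

```text
[ 0.63622064 -0.20409315  0.2055    ]
at [ 0.6341 -0.2083  0.2005] az -3.5 gap 0.04926940949959978 F [-0.7 -0.1 -2.6] t 4.0 n 6 spin -0.03
[28.5, 0.3, 28.4] -0.03
[28.5, 0.3, 28.4] -0.03
[28.5, 0.3, 28.4] -0.03
[28.5, 0.3, 28.4] -0.03
[28.5, 0.3, 28.4] -0.03
[28.5, 0.3, 28.4] -0.03
```

drive_tool:
  moves:
    - [[28.5,0.3,28.4],0,-1]
    - [[28.5,0.3,28.4],0,-1]
    - [[28.5,0.3,28.4],0,-1]
    - [[28.5,0.3,28.4],0,-1]
    - [[28.5,0.3,28.4],0,-1]
    - [[28.5,0.3,28.4],0,-1]
    - [[0,0,0],0,-1]
    - [[0,0,0],0,-1]

```text
t: 4.8
eef_pos: [0.6454, -0.0399, 0.0306]
eef_rot: [[0.064, 0.998, -0.003], [0.998, -0.064, -0.001], [-0.001, -0.003, -1.0]]
force: [1.5, -0.4, -1.4]
finger_gap: 0.0495
```

```bash
python3 -c "
from h import *
plan(.6463,-.0385,.010,-3.36)"
```

```text
at [ 0.6454 -0.0399  0.0306] az -3.6 gap 0.04946065975116616 F [ 1.5 -0.4 -1.4] t 4.8 n 1 spin -0.29
[1.5, 0.8, 20.6] -0.29
```

drive_tool:
  moves:
    - [[1,0.5,10],0,-1]
    - [[0,0,10],0,-1]
    - [[0,0,0],0,-1]
    - [[0,0,0],0,1]
    - [[0,0,0],0,1]
    - [[0,0,0],0,1]
    - [[0,0,-15],0,1]
    - [[0,0,-40],0,1]

```text
t: 5.6
eef_pos: [0.6446, -0.0383, 0.0652]
eef_rot: [[0.064, 0.998, -0.007], [0.998, -0.064, 0.0], [-0.0, -0.007, -1.0]]
force: [0.6, 0.1, 0.0]
finger_gap: 0.0865
```

```bash
python3 -c "
from h import *
plan(.4297,-.33,.20,-3.4)"
```

```text
at [ 0.6446 -0.0383  0.0652] az -3.7 gap 0.08652380986353339 F [0.6 0.1 0. ] t 5.6 n 9 spin -0.03
[-33.9, -21.8, -15.0] -0.03
[-33.9, -21.8, -15.0] -0.03
[-33.9, -21.8, -15.0] -0.03
[-33.8, -21.8, -15.0] -0.03
[-33.8, -21.8, -15.0] -0.03
[-33.8, -21.8, -15.0] -0.03
[-33.8, -21.9, -15.0] -0.03
[-33.8, -21.9, -15.0] -0.03
[-33.8, -21.9, -15.0] -0.03
```

drive_tool:
  moves:
    - [[0,0,-48],0,1]
    - [[-20,-15,-40],0,1]
    - [[-40,-27,-15],0,1]
    - [[-41,-27,-10],0,1]
    - [[-41,-27,-10],0,1]
    - [[-41,-27,0],0,1]
    - [[-41,-27,0],0,1]
    - [[-41,-27,0],0,1]

```text
t: 6.4
eef_pos: [0.4528, -0.2924, 0.1919]
eef_rot: [[0.064, 0.998, 0.002], [0.998, -0.064, -0.002], [-0.002, 0.003, -1.0]]
force: [0.9, -0.8, -0.1]
finger_gap: 0.0912
```

drive_tool:
  moves:
    - [[-41,-20,0],0,1]
    - [[0,0,0],0,1]

```text
t: 6.6
eef_pos: [0.4288, -0.3349, 0.1917]
eef_rot: [[0.07, 0.998, 0.001], [0.998, -0.07, -0.004], [-0.004, 0.001, -1.0]]
force: [-0.0, 0.6, 0.9]
finger_gap: 0.0915
```

```bash
python3 look.py w3
```

```text
[[ 0.998 -0.067 -0.02   0.435]
 [-0.07  -0.953 -0.296 -0.25 ]
 [ 0.001  0.296 -0.955  0.362]] 276.82812526765196 0.99600390625
[ 0.43018618 -0.33271617  0.19145627] 6.65
```

View pics/w3.png

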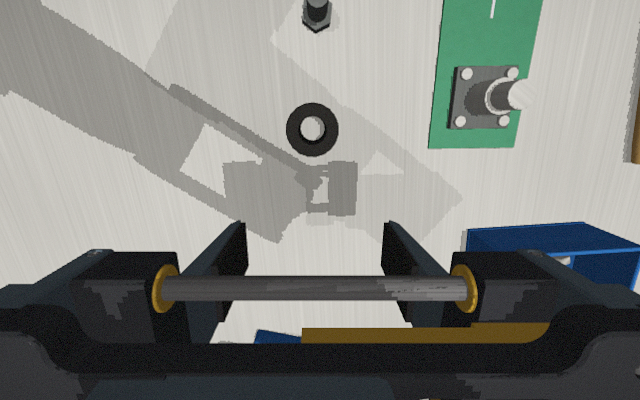

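The sleeve's top ring is centred at about (312,129), which I'll check against depth.

```bash
cat >> h.py <<'E'
def top(P,x,y,h,r,tol=.006):
    m=(np.hypot(P[...,0]-x,P[...,1]-y)<r)&(abs(P[...,2]-h)<tol); q=P[m]
    c,rad=cv2.minEnclosingCircle(q[:,:2].astype(np.float32)); lo,hi=np.percentile(q[:,:2],[1,99],0)
    print("top",len(q),"circ",np.round(c,4),round(rad,4),"mid",((lo+hi)/2).round(4),"z",np.median(q[:,2]).round(4)); return (lo+hi)/2
E
python3 - <<'E'
from h import *
im,d,K,T=load("w3"); P=cloud(d,K,T); a=ray(312,129,.055,K,T); print(a)
c=top(P,a[0],a[1],.055,.045)
plan(c[0],c[1],.09,-3.4)
E
```

```text
[ 0.43137127 -0.26514254  0.055     ]
top 1670 circ [ 0.4313 -0.267 ] 0.029 mid [ 0.4313 -0.2665] z 0.0547
at [ 0.4302 -0.3327  0.1915] az -3.9 gap 0.09140763041095352 F [-0.1  0.1 -0.2] t 6.65 n 3 spin -0.18
[22.0, -1.2, 33.8] -0.18
[22.0, -1.1, 33.8] -0.18
[22.0, -1.0, 33.8] -0.18
```

drive_tool:
  moves:
    - [[22,-1,33.8],0,1]
    - [[22,-1,33.8],0,1]
    - [[22,-1,33.8],0,1]
    - [[0,0,0],0,1]
    - [[0,0,0],0,1]

```text
t: 7.15
eef_pos: [0.4337, -0.2642, 0.0895]
eef_rot: [[0.062, 0.998, 0.001], [0.998, -0.062, -0.001], [-0.001, 0.001, -1.0]]
force: [-0.6, -1.0, 0.7]
finger_gap: 0.0911
```

```bash
python3 -c "
from h import *
plan(.4313,-.2665,.02,-3.4)"
```

```text
at [ 0.4337 -0.2642  0.0895] az -3.5 gap 0.09110536646558029 F [-0.6 -1.   0.7] t 7.15 n 2 spin -0.07
[-1.2, -1.1, 34.7] -0.07
[-1.2, -1.1, 34.7] -0.07
```

drive_tool:
  moves:
    - [[-1,-1,34.7],0,1]
    - [[-1,-1,34.7],0,1]
    - [[0,0,0],0,1]
    - [[0,0,0],0,-1]
    - [[0,0,0],0,-1]
    - [[0,0,0],0,-1]
    - [[0,0,0],0,-1]
    - [[0,0,0],0,-1]

```text
t: 7.95
eef_pos: [0.4311, -0.2669, 0.0202]
eef_rot: [[0.064, 0.998, 0.002], [0.998, -0.064, -0.001], [-0.001, 0.002, -1.0]]
force: [0.4, -0.6, 4.5]
finger_gap: 0.0575
```

drive_tool:
  moves:
    - [[0,0,0],0,-1]
    - [[0,0,-20],0,-1]
    - [[0,0,-45],0,-1]
    - [[0,0,-48],0,-1]
    - [[0,0,-10],0,-1]
    - [[0,0,0],0,-1]

```text
t: 8.55
eef_pos: [0.4313, -0.267, 0.1439]
eef_rot: [[0.064, 0.998, 0.004], [0.998, -0.064, -0.002], [-0.002, 0.004, -1.0]]
force: [-0.5, -0.5, -1.6]
finger_gap: 0.0573
```

```bash
python3 -c "
from h import *
plan(.6417,-.1403,.13,-3.4)"
```

```text
at [ 0.4313 -0.267   0.1439] az -3.7 gap 0.057281169212023225 F [-0.5 -0.5 -1.6] t 8.55 n 6 spin -0.05
[23.3, 33.6, 2.3] -0.05
[23.3, 33.7, 2.3] -0.05
[23.3, 33.7, 2.3] -0.05
[23.2, 33.7, 2.3] -0.05
[23.2, 33.7, 2.3] -0.05
[23.2, 33.7, 2.3] -0.05
```

drive_tool:
  moves:
    - [[23.3,33.7,0],0,-1]
    - [[23.3,33.7,0],0,-1]
    - [[23.3,33.7,0],0,-1]
    - [[23.3,33.7,2],0,-1]
    - [[23.2,33.7,10],0,-1]
    - [[23.2,33.7,10],0,-1]
    - [[0,0,20],0,-1]
    - [[0,0,0],0,-1]

```text
t: 9.35
eef_pos: [0.6381, -0.1384, 0.0939]
eef_rot: [[0.062, 0.998, -0.012], [0.998, -0.062, 0.002], [0.002, -0.012, -1.0]]
force: [-0.4, -0.1, -2.0]
finger_gap: 0.0574
```

```bash
python3 -c "
from h import *
plan(.6417,-.1403,.0255,-3.4)"
```

```text
at [ 0.6381 -0.1384  0.0939] az -3.6 gap 0.057442208147520324 F [-0.4 -0.1 -2. ] t 9.35 n 2 spin -0.09
[-0.8, 1.9, 34.2] -0.09
[-0.8, 1.9, 34.2] -0.09
```

drive_tool:
  moves:
    - [[0,0,30],0,-1]
    - [[0,1,26],0,-1]
    - [[0,0,0],0,-1]
    - [[0,0,0],0,-1]

```text
t: 9.75
eef_pos: [0.6412, -0.1406, 0.0439]
eef_rot: [[0.065, 0.998, -0.002], [0.998, -0.065, 0.0], [0.0, -0.002, -1.0]]
force: [-0.4, 0.4, -0.3]
finger_gap: 0.0577
```

```bash
python3 -c "
from h import *
plan(.6417,-.1403,.0250,-3.4)"
```

```text
at [ 0.6412 -0.1406  0.0439] az -3.7 gap 0.05772623462751294 F [-0.4  0.4 -0.3] t 9.75 n 1 spin -0.33
[0.4, 0.5, 18.9] -0.33
```

drive_tool:
  moves:
    - [[0.4,0.5,12],0,-1]
    - [[0,0,7],0,-1]
    - [[0,0,0],0,-1]
    - [[0,0,0],0,1]
    - [[0,0,0],0,1]
    - [[0,0,0],0,1]
    - [[0,0,-20],0,1]
    - [[0,0,-48],0,1]

```text
t: 10.55
eef_pos: [0.6396, -0.1391, 0.0897]
eef_rot: [[0.064, 0.998, -0.01], [0.998, -0.064, 0.002], [0.002, -0.01, -1.0]]
force: [0.9, -0.2, -0.6]
finger_gap: 0.0908
```

drive_tool:
  moves:
    - [[0,0,-48],0,1]
    - [[20,-5,-40],0,1]
    - [[48,-10,0],0,1]
    - [[48,-10,0],0,1]
    - [[48,-12,0],0,1]
    - [[48,-12,0],0,1]
    - [[48,-12,0],0,1]
    - [[48,-12,0],0,1]

```text
t: 11.35
eef_pos: [0.589, 0.1741, 0.1817]
eef_rot: [[0.064, 0.998, 0.001], [0.998, -0.064, 0.0], [0.0, 0.001, -1.0]]
force: [0.7, 0.3, -0.1]
finger_gap: 0.0912
```

```bash
python3 -c "
from h import *
plan(.497,.33,.20,-3.4)"
```

```text
at [0.589  0.1741 0.1817] az -3.7 gap 0.09117920008175431 F [ 0.7  0.3 -0.1] t 11.35 n 4 spin -0.07
[37.4, -25.5, -4.6] -0.07
[37.5, -25.4, -4.6] -0.07
[37.5, -25.4, -4.6] -0.07
[37.5, -25.3, -4.6] -0.07
```

drive_tool:
  moves:
    - [[37.5,-25.4,-4.6],0,1]
    - [[37.5,-25.4,-4.6],0,1]
    - [[37.5,-25.4,-4.6],0,1]
    - [[37.5,-25.4,-4.6],0,1]
    - [[0,0,0],0,1]
    - [[0,0,0],0,1]

```text
t: 11.95
eef_pos: [0.4974, 0.3291, 0.1999]
eef_rot: [[0.062, 0.998, 0.001], [0.998, -0.062, -0.0], [-0.0, 0.001, -1.0]]
force: [-0.2, -0.2, 0.5]
finger_gap: 0.0909
```

```bash
python3 look.py w4
```

```text
[[ 0.998 -0.059 -0.017  0.502]
 [-0.062 -0.954 -0.293  0.413]
 [ 0.001  0.293 -0.956  0.37 ]] 276.82812526765196 0.99610546875
[0.49791247 0.32818377 0.19966518] 12.0
```

View pics/w4.png

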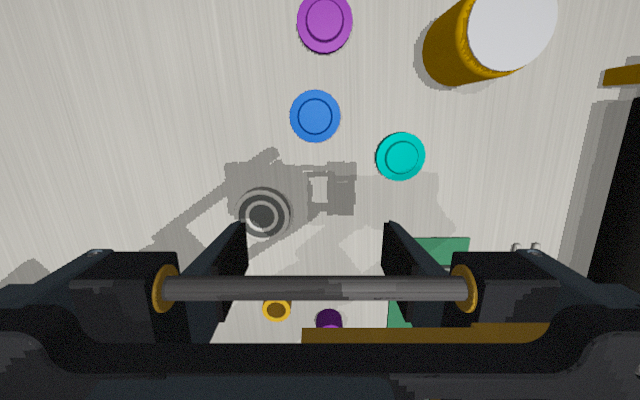

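The blue cap is centred at (315,116), turquoise at (400,156), purple at (325,22), and a tall bottle at upper right. I'll check its clearance against the gripper body.

Run:
```python
from h import *
im,d,K,T=load("w4"); P=cloud(d,K,T); a=ray(315,116,.015,K,T); print(a)
c=top(P,a[0],a[1],.0145,.045,.005)
q=P[:150,:][P[:150,:,2]>.05]; q=q[q[:,0]>.5]; print("bottle min x",q[:,0].min(),"y",q[:,1].min(),"z",q[:,2].max()); t=ray(400,156,.012,K,T); print("turq",t)
plan(c[0],c[1],.06,-3.4)
```

```text
[0.50353792 0.41235369 0.015     ]
top 2132 circ [0.5029 0.4114] 0.0319 mid [0.5031 0.4116] z 0.0132
bottle min x 0.502433559631924 y 0.3542616938467161 z 0.3703922642030457
turq [0.61008219 0.35622758 0.012     ]
at [0.4979 0.3282 0.1997] az -3.6 gap 0.09121978961559969 F [-0.3 -0.2  0.3] t 12.0 n 4 spin -0.06
[20.9, -0.0, 34.9] -0.06
[20.9, -0.0, 34.9] -0.06
[20.9, 0.0, 34.9] -0.06
[20.9, 0.0, 34.9] -0.06
```

drive_tool:
  moves:
    - [[20.9,0,34.9],0,1]
    - [[20.9,0,34.9],0,1]
    - [[20.9,0,34.9],0,1]
    - [[20.9,0,34.9],0,1]
    - [[0,0,0],0,1]
    - [[0,0,0],0,1]

```text
t: 12.6
eef_pos: [0.5038, 0.4104, 0.0595]
eef_rot: [[0.065, 0.998, -0.001], [0.998, -0.065, -0.002], [-0.002, -0.001, -1.0]]
force: [0.2, 0.2, 0.3]
finger_gap: 0.0914
```

```bash
python3 -c "
from h import *
plan(.5031,.4116,.005,-3.4)"
```

```text
at [0.5038 0.4104 0.0595] az -3.7 gap 0.09139887032191658 F [0.2 0.2 0.3] t 12.6 n 2 spin -0.17
[0.6, -0.4, 27.2] -0.17
[0.6, -0.4, 27.2] -0.17
```

drive_tool:
  moves:
    - [[0.6,-0.4,27.2],0,1]
    - [[0.6,-0.4,27.2],0,1]
    - [[0,0,0],0,1]
    - [[0,0,0],0,-1]
    - [[0,0,0],0,-1]
    - [[0,0,0],0,-1]
    - [[0,0,0],0,-1]
    - [[0,0,0],0,-1]
  grip_force: 20

```text
t: 13.4
eef_pos: [0.5032, 0.4135, 0.007]
eef_rot: [[0.064, 0.998, 0.002], [0.998, -0.064, 0.001], [0.001, 0.002, -1.0]]
force: [0.7, -1.3, 6.8]
finger_gap: 0.0625
```

drive_tool:
  moves:
    - [[0,0,-20],0,-1]
    - [[0,0,-45],0,-1]
    - [[0,0,-48],0,-1]
    - [[0,0,-15],0,-1]
    - [[0,0,0],0,-1]

```text
t: 13.9
eef_pos: [0.5038, 0.4143, 0.137]
eef_rot: [[0.064, 0.998, 0.005], [0.998, -0.064, 0.004], [0.005, 0.005, -1.0]]
force: [0.4, -0.2, -1.2]
finger_gap: 0.0623
```

```bash
python3 -c "
from h import *
plan(.6540,.0695,.135,-3.4)"
```

```text
at [0.5038 0.4143 0.137 ] az -3.7 gap 0.06226138831016029 F [ 0.4 -0.2 -1.2] t 13.9 n 8 spin -0.03
[-41.8, 21.5, 0.2] -0.03
[-41.8, 21.5, 0.2] -0.03
[-41.8, 21.4, 0.2] -0.03
[-41.9, 21.4, 0.2] -0.03
[-41.9, 21.4, 0.2] -0.03
[-41.9, 21.4, 0.2] -0.03
[-41.9, 21.3, 0.2] -0.03
[-41.9, 21.3, 0.2] -0.03
```

drive_tool:
  moves:
    - [[-41.8,21.4,0],0,-1]
    - [[-41.8,21.4,0],0,-1]
    - [[-41.8,21.4,0],0,-1]
    - [[-41.8,21.4,0],0,-1]
    - [[-41.9,21.4,0],0,-1]
    - [[-41.9,21.4,0],0,-1]
    - [[-41.9,21.4,0],0,-1]
    - [[-41.9,21.4,0],0,-1]

```text
t: 14.7
eef_pos: [0.6511, 0.0661, 0.1311]
eef_rot: [[0.064, 0.998, -0.004], [0.998, -0.064, -0.0], [-0.001, -0.004, -1.0]]
force: [0.7, 0.0, -0.1]
finger_gap: 0.0625
```

drive_tool:
  moves:
    - [[0,0,30],0,-1]
    - [[0,0,30],0,-1]
    - [[0,0,0],0,-1]
    - [[0,0,0],0,-1]

```text
t: 15.1
eef_pos: [0.6509, 0.068, 0.0721]
eef_rot: [[0.064, 0.998, -0.003], [0.998, -0.064, -0.0], [-0.001, -0.003, -1.0]]
force: [0.1, -0.5, 0.7]
finger_gap: 0.0624
```

```bash
python3 look.py w5; python3 -c "
from h import *
plan(.6540,.0695,.012,-3.4)
im,d,K,T=load('w5'); P=cloud(d,K,T); p=manip.state()['eef_pos']; B=(im[...,2].astype(int)-im[...,0]>60)&(np.hypot(P[...,0]-p[0],P[...,1]-p[1])<.05)&(abs(P[...,2]-p[2])<.03); q=P[B]; print(len(q))
A=np.c_[q[:,:2]-p[:2],np.ones(len(q))]; print(np.linalg.lstsq(A,q[:,2]-p[2],rcond=None)[0], q.min(0)-p,q.max(0)-p)
for u,v in ((300,60),(320,80),(340,60)): print(P[v,u])"
```

```text
[[ 0.998 -0.06  -0.022  0.657]
 [-0.064 -0.954 -0.293  0.152]
 [-0.004  0.293 -0.956  0.243]] 276.82812526765196 0.99598828125
[0.65199056 0.06834954 0.0736029 ] 15.15
at [0.652  0.0683 0.0736] az -3.7 gap 0.06257985960674475 F [-0.1  0.7 -0.9] t 15.15 n 2 spin -0.13
[0.6, 1.0, 30.8] -0.13
[0.6, 1.0, 30.8] -0.13
5941
[-0.00904695 -0.10613224  0.00565651] [-0.03293323 -0.02232008 -0.00890481] [0.02999202 0.02979827 0.01007211]
[0.6500075  0.18288217 0.06780231]
[0.66077096 0.17146103 0.069156  ]
[0.6730114  0.18176274 0.06564984]
```

View pics/w5.png

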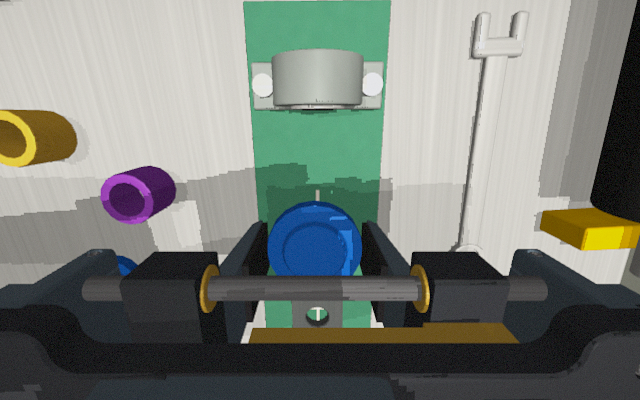

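The cap is held between the pads, centred at about (315,245), with the housing ahead at (318,80). Lowering it.

drive_tool:
  moves:
    - [[1,2,30],0,-1]
    - [[1,1,24],0,-1]
    - [[0,0,8],0,-1]
    - [[0,0,0],0,-1]

```text
t: 15.55
eef_pos: [0.6553, 0.0702, 0.0121]
eef_rot: [[0.064, 0.998, 0.001], [0.998, -0.064, -0.0], [0.0, 0.001, -1.0]]
force: [-0.3, 0.6, 0.4]
finger_gap: 0.0626
```

drive_tool:
  moves:
    - [[0,0,1],0,-1]
    - [[0,0,0],0,1]
    - [[0,0,0],0,1]
    - [[0,0,0],0,1]
    - [[0,0,-15],0,1]
    - [[0,0,-45],0,1]
    - [[0,0,-48],0,1]
    - [[-20,-20,-30],0,1]

```text
t: 16.35
eef_pos: [0.6372, 0.0526, 0.1536]
eef_rot: [[0.062, 0.998, 0.009], [0.998, -0.062, 0.001], [0.002, 0.009, -1.0]]
force: [0.2, -0.6, 0.0]
finger_gap: 0.0909
```

```bash
python3 -c "
from h import *
plan(.429,.085,.19,-3.4)"
```

```text
at [0.6372 0.0526 0.1536] az -3.6 gap 0.09088255048133012 F [ 0.2 -0.6  0. ] t 16.35 n 5 spin -0.03
[3.9, -42.0, -7.3] -0.03
[3.9, -42.0, -7.3] -0.03
[3.9, -42.0, -7.3] -0.03
[3.9, -42.0, -7.3] -0.03
[4.0, -42.0, -7.3] -0.03
```

drive_tool:
  moves:
    - [[4,-42,-7.3],0,1]
    - [[4,-42,-7.3],0,1]
    - [[4,-42,-7.3],0,0.4]
    - [[4,-42,-7.3],0,0.4]
    - [[4,-42,-7.3],0,0.4]
    - [[0,0,0],0,0.4]
    - [[0,0,0],0,0.4]

```text
t: 17.05
eef_pos: [0.4257, 0.0848, 0.1867]
eef_rot: [[0.064, 0.998, 0.004], [0.998, -0.064, 0.0], [0.001, 0.004, -1.0]]
force: [0.4, 1.1, -0.2]
finger_gap: 0.0638
```

```bash
python3 look.py w6;  python3 - <<'E'
from h import *
im,d,K,T=load("w6"); P=cloud(d,K,T)
c=top(P,.429,.148,.038,.035); top(P,.34,.181,.038,.035)
plan(c[0],c[1],.08,-3.4)
E
```

```text
[[ 0.998 -0.062 -0.015  0.43 ]
 [-0.064 -0.954 -0.292  0.169]
 [ 0.004  0.292 -0.956  0.357]] 276.82812526765196 0.996109375
[0.4264177  0.0846746  0.18622001] 17.1
top 646 circ [0.4313 0.1496] 0.0209 mid [0.4315 0.1499] z 0.0376
top 744 circ [0.3417 0.1835] 0.021 mid [0.3419 0.1833] z 0.0376
at [0.4264 0.0847 0.1862] az -3.7 gap 0.06392363106379713 F [0.4 0.8 0.3] t 17.1 n 3 spin -0.09
[21.8, 0.3, 35.4] -0.09
[21.8, 0.3, 35.4] -0.09
[21.8, 0.4, 35.4] -0.09
```

View pics/w6.png

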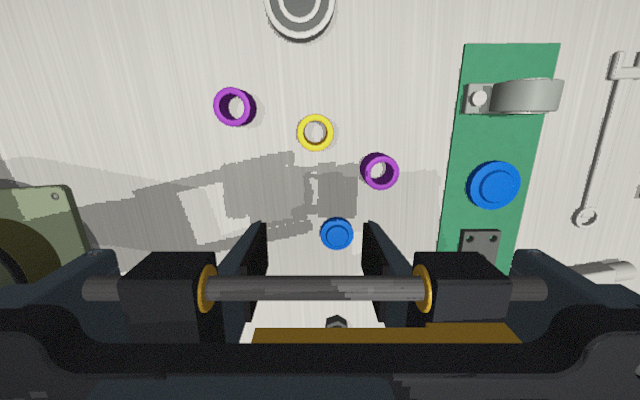

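The brass bushing is at (315,132) between the two purple ones. The large cap sits level on the board at (494,185).

drive_tool:
  moves:
    - [[21.8,1,35],0,0.4]
    - [[21.8,1,35],0,0.4]
    - [[21.8,1,35],0,0.4]
    - [[0,0,0],0,0.4]
    - [[0,0,0],0,0.4]
  grip_force: 30

```text
t: 17.6
eef_pos: [0.4335, 0.1496, 0.0797]
eef_rot: [[0.063, 0.998, -0.001], [0.998, -0.063, -0.001], [-0.001, -0.001, -1.0]]
force: [0.4, 0.1, 0.2]
finger_gap: 0.0638
```

```bash
python3 -c "
from h import *
plan(.4314,.1498,.013,-3.4)"
```

```text
at [0.4335 0.1496 0.0797] az -3.6 gap 0.063829528432976 F [0.4 0.1 0.2] t 17.6 n 2 spin -0.12
[0.0, -1.1, 33.4] -0.12
[0.1, -1.1, 33.4] -0.12
```

drive_tool:
  moves:
    - [[0,-1,33.4],0,0.4]
    - [[0,-1,33.4],0,0.4]
    - [[0,0,0],0,0.4]
    - [[0,0,0],0,-1]
    - [[0,0,0],0,-1]
    - [[0,0,0],0,-1]
    - [[0,0,0],0,-1]

```text
t: 18.3
eef_pos: [0.4318, 0.15, 0.015]
eef_rot: [[0.064, 0.998, 0.003], [0.998, -0.064, 0.001], [0.001, 0.003, -1.0]]
force: [-1.0, -0.8, 7.0]
finger_gap: 0.0417
```

drive_tool:
  moves:
    - [[0,0,-20],0,-1]
    - [[0,0,-45],0,-1]
    - [[0,0,-48],0,-1]
    - [[0,0,-40],0,-1]
    - [[-20,0,0],0,-1]
    - [[0,0,0],0,-1]

```text
t: 18.9
eef_pos: [0.4293, 0.1287, 0.1679]
eef_rot: [[0.065, 0.998, 0.003], [0.998, -0.065, -0.0], [0.0, 0.003, -1.0]]
force: [-0.0, 0.1, -3.0]
finger_gap: 0.042
```

```bash
python3 -c "
from h import *
plan(.645,-.11,.17,-3.4)"
```

```text
at [0.4293 0.1287 0.1679] az -3.7 gap 0.04202514472740761 F [-0.   0.1 -3. ] t 18.9 n 7 spin -0.05
[-32.0, 33.0, -0.3] -0.05
[-32.0, 32.9, -0.3] -0.05
[-32.1, 32.9, -0.3] -0.05
[-32.1, 32.9, -0.3] -0.05
[-32.1, 32.9, -0.3] -0.05
[-32.2, 32.8, -0.3] -0.05
[-32.2, 32.8, -0.3] -0.05
```

drive_tool:
  moves:
    - [[-32,33,-4],0,-1]
    - [[-32,33,-4],0,-1]
    - [[-32,33,-4],0,-1]
    - [[-32,33,-4],0,-1]
    - [[-32,33,-4],0,-1]
    - [[-32,33,0],0,-1]
    - [[-32,33,0],0,-1]
    - [[0,0,0],0,-1]

```text
t: 19.7
eef_pos: [0.6484, -0.1126, 0.1839]
eef_rot: [[0.068, 0.998, 0.0], [0.998, -0.068, -0.002], [-0.002, 0.0, -1.0]]
force: [-0.7, 1.4, -3.0]
finger_gap: 0.0418
```

```bash
python3 look.py w7
```

```text
[[ 0.998 -0.065 -0.02   0.654]
 [-0.068 -0.953 -0.294 -0.028]
 [ 0.     0.295 -0.956  0.354]] 276.82812526765196 0.9959453125
[ 0.64614312 -0.11009132  0.18390131] 19.75
```

View pics/w7.png

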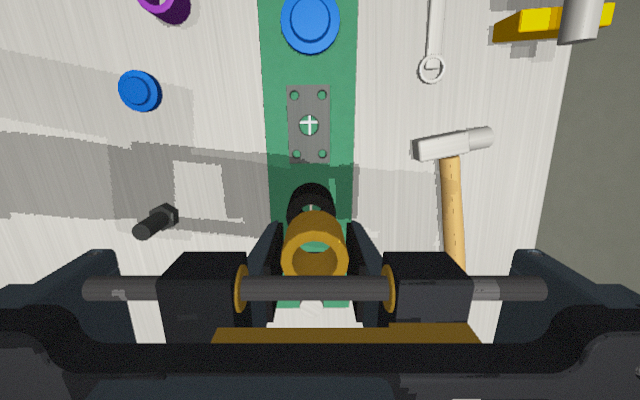

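The plate bore at (309,125) sits around the cross centre. The bushing is held upright, its top ring centred at about (315,255).

Run:
```python
from h import *
im,d,K,T=load("w7"); P=cloud(d,K,T); p=manip.state()["eef_pos"]
pl=ray(309.5,125,.014,K,T); print("plate",pl,"cross",ray(309.5,125,.004,K,T))
c=ray(315,255,p[2]+.0235,K,T); print("bushing top",c,c-p)
m=(np.hypot(P[...,0]-p[0],P[...,1]-p[1])<.035)&(abs(P[...,2]-p[2]-.024)<.006); q=P[m]; print(len(q),q.min(0)-p,q.max(0)-p)
r=top(P,.6535,.07,.019,.04); print(ray(313,158,.004,K,T))
plan(pl[0],pl[1],.05,-3.4)
```

```text
plate [ 0.64772551 -0.03938124  0.014     ] cross [ 0.6475391  -0.03970965  0.004     ]
bushing top [ 0.6491277  -0.10726644  0.20740131] [0.00298459 0.00282488 0.0235    ]
2036 [-0.02804501 -0.01492903  0.01800222] [0.03217904 0.01862682 0.02998707]
top 2707 circ [0.656  0.0679] 0.032 mid [0.6561 0.0622] z 0.0185
[ 0.64899716 -0.08020305  0.004     ]
at [ 0.6461 -0.1101  0.1839] az -3.9 gap 0.041904340777767016 F [-0.6  1.1 -2. ] t 19.75 n 4 spin -0.11
[17.7, -0.8, 33.5] -0.11
[17.7, -0.8, 33.5] -0.11
[17.7, -0.7, 33.5] -0.11
[17.7, -0.7, 33.5] -0.11
```

drive_tool:
  moves:
    - [[17.5,0,33],0,-1]
    - [[17.5,0,33],0,-1]
    - [[17.5,0,33],0,-1]
    - [[17.5,0,33],0,-1]
    - [[0,0,10],0,-1]
    - [[0,0,0],0,-1]
    - [[0,0,0],0,-1]

```text
t: 20.45
eef_pos: [0.6505, -0.0388, 0.0454]
eef_rot: [[0.064, 0.998, 0.002], [0.998, -0.064, -0.0], [-0.0, 0.002, -1.0]]
force: [0.2, -0.1, -2.1]
finger_gap: 0.0417
```

```bash
python3 -c "
from h import *
plan(.647,-.0395,.0285,-3.4)"
```

```text
at [ 0.6505 -0.0388  0.0454] az -3.7 gap 0.04174195202743472 F [ 0.2 -0.1 -2.1] t 20.45 n 1 spin -0.27
[-1.0, -3.5, 16.9] -0.27
```

drive_tool:
  moves:
    - [[-1,-3,10],0,-1]
    - [[0,0,5.5],0,-1]
    - [[0,0,0],0,-1]
    - [[0,0,0],0,-1]

```text
t: 20.85
eef_pos: [0.6469, -0.04, 0.029]
eef_rot: [[0.065, 0.998, 0.0], [0.998, -0.065, -0.0], [-0.0, 0.0, -1.0]]
force: [0.1, 0.4, -0.6]
finger_gap: 0.0417
```

drive_tool:
  moves:
    - [[0,0,0.7],0,-1]
    - [[0,0,0],0,0.6]
    - [[0,0,0],0,0.6]
    - [[0,0,0],0,0.6]
    - [[0,0,-20],0,0.6]
    - [[0,0,-45],0,0.6]
    - [[0,0,-48],0,0.6]
    - [[0,-20,-40],0,0.6]

```text
t: 21.65
eef_pos: [0.6292, -0.0382, 0.1833]
eef_rot: [[0.064, 0.998, 0.004], [0.998, -0.064, -0.0], [0.0, 0.004, -1.0]]
force: [0.1, 0.6, 0.2]
finger_gap: 0.073
```

```bash
python3 -c "
from h import *
plan(.452,-.065,.19,-3.4)"
```

```text
at [ 0.6292 -0.0382  0.1833] az -3.7 gap 0.07303592654607265 F [0.1 0.6 0.2] t 21.65 n 4 spin -0.07
[-9.5, -43.8, -1.7] -0.07
[-9.5, -43.8, -1.7] -0.07
[-9.4, -43.8, -1.7] -0.07
[-9.4, -43.8, -1.7] -0.07
```

drive_tool:
  moves:
    - [[-9.5,-43.8,0],0,0.6]
    - [[-9.5,-43.8,0],0,0.6]
    - [[-9.5,-43.8,0],0,0.6]
    - [[-9.5,-43.8,0],0,0.6]
    - [[0,0,0],0,0.6]
    - [[0,0,0],0,0.6]

```text
t: 22.25
eef_pos: [0.4498, -0.065, 0.1816]
eef_rot: [[0.065, 0.998, 0.002], [0.998, -0.065, -0.0], [-0.0, 0.002, -1.0]]
force: [0.6, -0.3, -0.3]
finger_gap: 0.0727
```

```bash
python3 look.py w8;  python3 - <<'E'
from h import *
im,d,K,T=load("w8"); P=cloud(d,K,T)
c=top(P,.4535,.0125,.0145,.035,.005); top(P,.648,-.039,.052,.035); top(P,.642,-.14,.059,.045)
plan(c[0],c[1],.06,-3.4)
E
```

```text
[[ 0.998 -0.063 -0.017  0.455]
 [-0.065 -0.954 -0.292  0.019]
 [ 0.002  0.293 -0.956  0.352]] 276.82812526765196 0.99587109375
[ 0.45088704 -0.06496044  0.18166151] 22.3
top 1192 circ [0.4521 0.0116] 0.0229 mid [0.4521 0.0119] z 0.0133
top 802 circ [ 0.6467 -0.0397] 0.0213 mid [ 0.6462 -0.0398] z 0.0513
top 989 circ [ 0.6421 -0.1395] 0.0293 mid [ 0.6417 -0.1321] z 0.0584
at [ 0.4509 -0.065   0.1817] az -3.7 gap 0.07303094442540568 F [-0.3 -0.4  0.8] t 22.3 n 3 spin -0.1
[25.6, -1.3, 40.6] -0.1
[25.6, -1.2, 40.6] -0.1
[25.6, -1.2, 40.6] -0.1
```

View pics/w8.png

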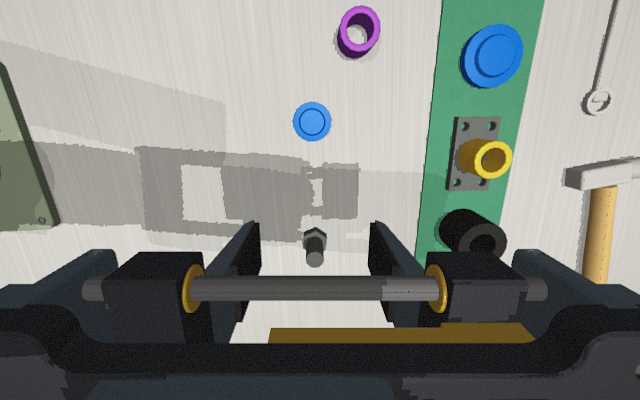

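The small cap is at (312,121). The bushing at (493,159) stands on the plate (top 0.0513 m, about 1 mm off centre), and the sleeve's top is at (0.642,-0.1395).

drive_tool:
  moves:
    - [[25.6,-1,40],0,0.6]
    - [[25.6,-1,40],0,0.6]
    - [[25.6,-1,40],0,0.6]
    - [[0,0,0],0,0.6]
    - [[0,0,0],0,0.6]
  grip_force: 20

```text
t: 22.8
eef_pos: [0.453, 0.0124, 0.0606]
eef_rot: [[0.062, 0.998, -0.001], [0.998, -0.062, -0.0], [-0.0, -0.001, -1.0]]
force: [0.9, 0.3, 0.3]
finger_gap: 0.0729
```

```bash
python3 -c "
from h import *
plan(.4521,.0117,.005,-3.4)"
```

```text
at [0.453  0.0124 0.0606] az -3.6 gap 0.07285403106129365 F [0.9 0.3 0.3] t 22.8 n 2 spin -0.08
[-0.4, -0.4, 27.8] -0.08
[-0.4, -0.4, 27.8] -0.08
```

drive_tool:
  moves:
    - [[-0.4,-0.4,27.8],0,0.6]
    - [[-0.4,-0.4,27.8],0,0.6]
    - [[0,0,0],0,0.6]
    - [[0,0,0],0,-1]
    - [[0,0,0],0,-1]
    - [[0,0,0],0,-1]
    - [[0,0,0],0,-1]
    - [[0,0,0],0,-1]

```text
t: 23.6
eef_pos: [0.4517, 0.0111, 0.0065]
eef_rot: [[0.064, 0.998, 0.002], [0.998, -0.064, -0.0], [-0.0, 0.003, -1.0]]
force: [-0.4, 0.4, 6.3]
finger_gap: 0.0442
```

drive_tool:
  moves:
    - [[0,0,-20],0,-1]
    - [[0,0,-45],0,-1]
    - [[0,0,-48],0,-1]
    - [[0,0,-48],0,-1]
    - [[-20,0,0],0,-1]
    - [[0,0,0],0,-1]

```text
t: 24.2
eef_pos: [0.45, -0.0098, 0.1681]
eef_rot: [[0.065, 0.998, 0.004], [0.998, -0.065, -0.001], [-0.001, 0.004, -1.0]]
force: [-0.0, 0.9, -0.6]
finger_gap: 0.0441
```

```bash
python3 -c "
from h import *
plan(.642,-.22,.18,-3.4)"
```

```text
at [ 0.45   -0.0098  0.1681] az -3.7 gap 0.04411695024719523 F [-0.   0.9 -0.6] t 24.2 n 6 spin -0.06
[-32.9, 34.2, -2.0] -0.06
[-32.9, 34.2, -2.0] -0.06
[-32.9, 34.2, -2.0] -0.06
[-33.0, 34.1, -2.0] -0.06
[-33.0, 34.1, -2.0] -0.06
[-33.0, 34.1, -2.0] -0.06
```

drive_tool:
  moves:
    - [[-33,34,-2],0,-1]
    - [[-33,34,-2],0,-1]
    - [[-33,34,-2],0,-1]
    - [[-33,34,-2],0,-1]
    - [[-33,34,-2],0,-1]
    - [[-33,34,-2],0,-1]
    - [[0,0,0],0,-1]
    - [[0,0,0],0,-1]

```text
t: 25.0
eef_pos: [0.6397, -0.2192, 0.176]
eef_rot: [[0.065, 0.998, -0.004], [0.998, -0.065, 0.002], [0.002, -0.004, -1.0]]
force: [-0.7, 1.2, -0.6]
finger_gap: 0.0443
```

```bash
python3 look.py w9;  python3 - <<'E'
from h import *
im,d,K,T=load("w9"); P=cloud(d,K,T)
c=top(P,.642,-.14,.059,.04); p=np.array(manip.state()["eef_pos"])
B=(im[...,2].astype(int)-im[...,0]>60)&(np.hypot(P[...,0]-p[0],P[...,1]-p[1])<.05)&(abs(P[...,2]-p[2])<.03); q=P[B]; print(len(q),np.percentile(q-p,[1,99],0))
plan(c[0],c[1],.09,-3.4)
E
```

```text
[[ 0.998 -0.061 -0.023  0.646]
 [-0.065 -0.955 -0.29  -0.135]
 [-0.004  0.291 -0.957  0.347]] 276.82812526765196 0.99584765625
[ 0.63929282 -0.21840869  0.17671849] 25.05
top 1964 circ [ 0.6427 -0.1397] 0.029 mid [ 0.6425 -0.1396] z 0.0588
3559 [[-0.02044957 -0.01958277 -0.00482844]
 [ 0.021533    0.02256628  0.01053198]]
at [ 0.6393 -0.2184  0.1767] az -3.7 gap 0.0439470307949911 F [0.1 1.  0.7] t 25.05 n 3 spin -0.1
[26.3, -0.6, 28.9] -0.1
[26.3, -0.6, 28.9] -0.1
[26.3, -0.5, 28.9] -0.1
```

View pics/w9.png

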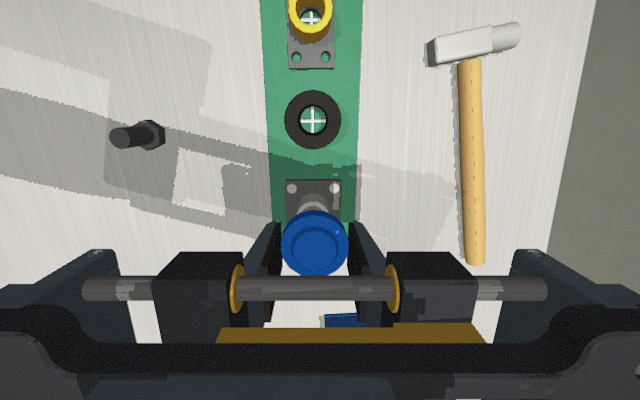

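The sleeve at (313,120) is centred on its cross and the cap is held level, step up. Bringing it over.

drive_tool:
  moves:
    - [[26.3,0,28],0,-1]
    - [[26.3,0,28],0,-1]
    - [[26.3,0,28],0,-1]
    - [[0,0,8],0,-1]
    - [[0,0,0],0,-1]
    - [[0,0,0],0,-1]

```text
t: 25.65
eef_pos: [0.6457, -0.1409, 0.0877]
eef_rot: [[0.064, 0.998, 0.002], [0.998, -0.064, -0.001], [-0.001, 0.002, -1.0]]
force: [0.5, 0.1, 0.1]
finger_gap: 0.0441
```

```bash
python3 -c "
from h import *
plan(.6422,-.1397,.066,-3.4)"
```

```text
at [ 0.6457 -0.1409  0.0877] az -3.7 gap 0.04410125745556068 F [0.5 0.1 0.1] t 25.65 n 1 spin -0.26
[1.0, -3.6, 21.7] -0.26
```

drive_tool:
  moves:
    - [[1,-3,12],0,-1]
    - [[0,0,8.5],0,-1]
    - [[0,0,0],0,-1]
    - [[0,0,0],0,-1]

```text
t: 26.05
eef_pos: [0.6422, -0.1399, 0.0657]
eef_rot: [[0.065, 0.998, -0.001], [0.998, -0.065, 0.0], [0.0, -0.001, -1.0]]
force: [0.1, -0.7, -1.0]
finger_gap: 0.0446
```

drive_tool:
  moves:
    - [[0,0,0.8],0,-1]
    - [[0,0,0],0,0.5]
    - [[0,0,0],0,0.5]
    - [[0,0,0],0,0.5]
    - [[0,0,-15],0,0.5]
    - [[0,0,-40],0,0.5]
    - [[-20,0,-48],0,0.5]
    - [[-48,0,-48],0,0.5]

```text
t: 26.85
eef_pos: [0.6398, -0.1926, 0.2047]
eef_rot: [[0.061, 0.998, 0.003], [0.998, -0.061, -0.0], [0.0, 0.003, -1.0]]
force: [1.5, -0.2, 0.9]
finger_gap: 0.0685
```

drive_tool:
  moves:
    - [[-40,-20,-30],0,0.5]
    - [[-20,-20,-30],0,0.5]
    - [[0,0,0],0,0.5]
    - [[0,0,0],0,0.5]

```text
t: 27.25
eef_pos: [0.5968, -0.2487, 0.2601]
eef_rot: [[0.065, 0.998, 0.002], [0.998, -0.065, -0.0], [-0.0, 0.002, -1.0]]
force: [0.2, -0.1, -1.0]
finger_gap: 0.0683
```

```bash
python3 look.py w10;  python3 - <<'E'
from h import *
im,d,K,T=load("w10"); P=cloud(d,K,T)
for n,x,y,h,r in(("sleeve+cap rim",.642,-.14,.071,.035),("cap step",.642,-.14,.0755,.035),("bush",.647,-.039,.052,.03),("lcap",.656,.068,.018,.045)):
    print(n); top(P,x,y,h,r,.004)
im,d,K,T=grab("top"); P=cloud(d,K,T); im0,d0,K0,T0=load("top0")
for u0,v0,u1,v1 in((235,208,275,246),(372,215,395,240)): print("bystander diff",np.abs(im[v0:v1,u0:u1].astype(int)-im0[v0:v1,u0:u1]).mean())
for n,x,y,h in(("worn",.4213,.2843,.02),("bolt",.4435,-.1466,.06)): print(n); top(P,x,y,h,.05,.01)
E
```

```text
[[ 0.998 -0.063 -0.018  0.602]
 [-0.065 -0.954 -0.292 -0.165]
 [ 0.002  0.293 -0.956  0.431]] 276.82812526765196 0.995828125
[ 0.5967434  -0.24793585  0.25872584] 27.3
sleeve+cap rim
top 747 circ [ 0.6426 -0.1392] 0.0229 mid [ 0.6428 -0.1391] z 0.0713
cap step
top 724 circ [ 0.6428 -0.1391] 0.0225 mid [ 0.6428 -0.1389] z 0.0754
bush
top 376 circ [ 0.647  -0.0412] 0.0205 mid [ 0.6469 -0.0489] z 0.0516
lcapTraceback (most recent call last):
  File "<stdin>", line 4, in <module>
  File "h.py", line 27, in top
    c,rad=cv2.minEnclosingCircle(q[:,:2].astype(np.float32)); lo,hi=np.percentile(q[:,:2],[1,99],0)
                                                                    ~~~~~~~~~~~~~^^^^^^^^^^^^^^^^^^
    return _quantile_unchecked(
        a, q, axis, out, overwrite_input, method, keepdims, weights)
    return _ureduce(a,
                    func=_quantile_ureduce_func,
    ...<5 lines>...
                    overwrite_input=overwrite_input,
                    method=method)
    r = func(a, **kwargs)
    result = _quantile(arr,
                       quantiles=q,
    ...<2 lines>...
                       out=out,
                       weights=wgt)
    slices_having_nans = np.isnan(arr[-1, ...])
                                  ~~~^^^^^^^^^
IndexError: index -1 is out of bounds for axis 0 with size 0
```

View pics/w10.png

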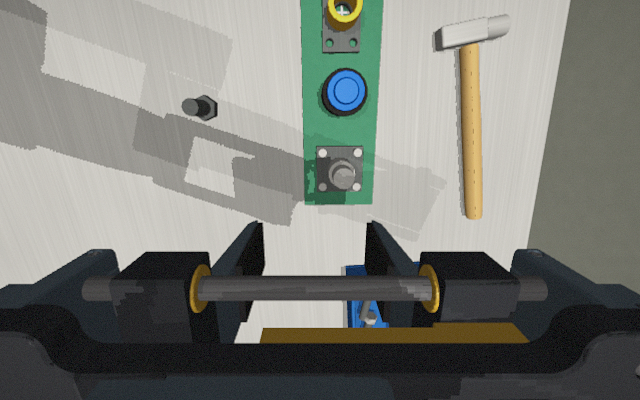

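The small cap at (345,91) is centred on the sleeve (0.6428,-0.139, top 0.0754). Final overall check from the top camera.

Run:
```python
from h import *
im,d,K,T=grab("top"); P=cloud(d,K,T); im0,d0,K0,T0=load("top0"); P0=cloud(d0,K0,T0)
for n,x,y,h in(("worn",.4213,.2843,.02),("bolt",.4435,-.1466,.06)): print(n); top(P0,x,y,h,.05,.01); top(P,x,y,h,.05,.01)
print("lcap"); top(P,.655,.068,.019,.04,.008)
a=np.array([.6478,-.0354]);e=np.array([.0585,.9983])
print("crosses",a,a+.105*e,a-.105*e,"housing",a+.21*e)
save("fin.png",cv2.resize(im[140:270,175:485],None,fx=2.5,fy=2.5,interpolation=cv2.INTER_CUBIC))
```

```text
worn
top 409 circ [0.4218 0.2849] 0.0383 mid [0.4208 0.2842] z 0.0187
top 411 circ [0.4216 0.2851] 0.0379 mid [0.4212 0.2851] z 0.0185
bolt
top 38 circ [ 0.4441 -0.1461] 0.0111 mid [ 0.4435 -0.1468] z 0.0602
top 38 circ [ 0.443  -0.1473] 0.0113 mid [ 0.4434 -0.1468] z 0.0596
lcap
top 256 circ [0.6503 0.0655] 0.0359 mid [0.654  0.0657] z 0.018
crosses [ 0.6478 -0.0354] [0.6539425 0.0694215] [ 0.6416575 -0.1402215] housing [0.660085 0.174243]
```

View pics/fin.png

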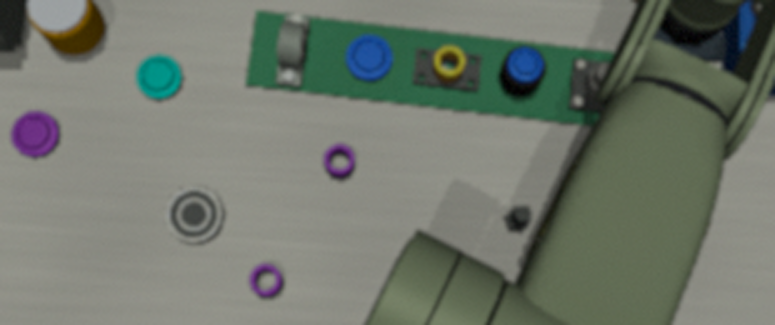

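All the parts are in place: large cap (369,58), bushing on plate (449,62), small cap on sleeve (524,67). The bystanders haven't moved, so I'm handing in.

```bash
python3 -c "
from rig import manip
print(manip.close_job(), manip.state()['t'])"
```

```text
the job is handed in; nothing more can be done
the job is handed in; nothing more can be done
```

The kit is laid out on the board and the job is handed in at about 27 s of the 128 s limit. It gave no verdict. I placed the plate, the sleeve (stub side), the large blue cap (housing side), the brass bushing on the plate, and the small cap on the sleeve, in that order.

My last checks, from the camera images:

| Part | Off its cross or centre | Limit |
|---|---|---|
| Plate | about 4 mm | 12 mm |
| Sleeve | about 1 mm | 12 mm |
| Large cap | about 3–4 mm | 12 mm |
| Bushing on plate | about 1–2 mm | 10 mm |
| Small cap on sleeve | about 1 mm | 10 mm |

- **Heights:** the tops of the bushing and small cap matched standing level on their supports. The gripper was clear of everything.
- **Bystanders:** the worn bearing and the bolt read within 1–2 mm of where they started, which is within measurement noise.
- **Disagreements:** the large cap looked slightly tilted in the grip, but looked flat once released. Estimates of its centre differed by 2–6 mm between views. My last wrist-camera check of it failed because it was out of view, so I used the top camera instead.

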